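# Lever up the stone relief with the pry bar

## Robot

A 7-joint arm with a two-finger parallel gripper is mounted at the origin on the work surface. World frame = base frame: x ahead of the robot, y to its left, z up, the work surface at z = 0. Lengths are in m, angles in rad, forces in N, time in s.
With the tool pointing down it reaches from about 0.425 to 0.925 m from the base axis. Payload 6.8 kg.
Tool frame: the origin (TCP) lies midway between the tips of the shut fingers; the grasp point (between the pads) lies robot.grip_point_offset behind it (robot.grip_point_offset is the distance from the TCP to the grasp point, in m); z points along the fingers, y is the line along which they close (so a half turn about z gives the same grasp; the last joint's range is limited). The gripper opens to 88 mm and grips with 3 to 60 N. Pads are 20 mm wide; open, the fingers measure 115 mm over their backs; the gripper's body (75 mm by 178 mm) begins 61 mm behind the grasp point.
Start: joints at [1.175, 0.477, 0.022, 1.555, -0.011, 1.109, -0.083], TCP at [0.192, -0.647, 0.223] pointing down, gripper open.
Joint ranges: [-2.96, 2.96], [-0.34, 2.1], [-1.41, 1.46], [0.24, 2.44], [-1.37, 4.51], [0.17, 1.92], [-2.96, 2.96]. Speed limits (rad/s): [2.39, 2.39, 3.14, 3.14, 3.14, 3.14, 3.14].

## Interface

Orientations are given as a unit quaternion [x, y, z, w].
In Python, from cell import sensors, vision, robot gives the robot as it stands.
- The arm moves only by the tool arm_command, never from a script. Its argument "plan" is a list that holds one entry, the list of rows, each a list of 5 numbers: the gripper's target within -1 to 1 (shut at 1, half-way at 0, fully open at -1), then the shift along the tool's x, y, z in mm, then the turn about the tool's z in rad. A call has 1 to 5 rows; each row shifts and turns the commanded pose from where the row before left it, along the tool's axes as they then stand; what a row does not reach is not made up. A row lasts 1/8 s, in which the tool goes at most 62.5 mm and 10.7 degrees, less where a joint would pass 70% of its speed; a pose out of reach is approached as far as the arm can. A call is refused whole if a number of a shift passes 62.5 or a number of a turn 0.188, either way. A call with a gripper value outside its range is refused whole. The fingers move at their own pace and stop on an object; the grip force is fixed at half the most. Time passes only in rows, so rows that do not move let the fingers close. It gives the time, the measured TCP pose, the force, the opening and the grip force at its end, in the units of the state.
- sensors.observe(): the state, without advancing time (a new reading comes with each control period).
- vision.grab_frame(name): name is "side" or "top" or "wrist"; returns a dict with "pixels" (384x512x3 uint8, red, green, blue), "fx", "fy", "cx", "cy" (pixels), "rvec" (rotation vector, rad) and "tvec" (3), from world to camera coordinates, as OpenCV has them. Camera axes: x right, y down, z forward; pixel columns grow to the right and rows downward; lengths in m; the calibration is good to about 2 mm. The wrist camera is an equidistant fisheye: a pixel r from the principal point sees the ray r / f radians off the axis. A picture is of the moment at which its call begins. There is no depth.
- robot.job_done(): hands the job in; it is judged then, once.
The state is a dict: "time_s": time; "joints": joint angles; "dq": joint speeds; "effort": joint torques, N m; "eef_pos": TCP position; "orientation": TCP orientation; "force": force on the tool from outside, world axes, zero at the start; "wrist_torque": the same for the moment, N m; "finger_gap": opening from 0.0 (shut) to 1.0 (fully open); "finger_force": force on a finger pad.
Only numpy, scipy, OpenCV 4.12 (cv2) and the standard library are available. Lean on these libraries where they do the work, as an engineer would, in place of code of your own. Each camera call takes 0.05 s, during which the arm holds its last target. There are 200 camera calls.

## Task

Press down the raised long end of the pry bar with your fingertips, so that it turns over the wooden block and its toe lifts the near edge of the stone slab about 25 mm higher than it lies now. Finish while holding it there: keep the bar pressed so that a colleague can slip the 12 mm packing strip in on top of the near bearer. Only the bar is to be touched; do not grip or lift it, do not push the slab by hand, and leave the other things on the bench where they are.

Things in the scene. Friction and masses are not known exactly. Their poses are not given: they have to be found in the camera images.
- slab: Heavy pale stone slab, 240 mm (x) by 300 mm (y) by 50 mm thick, about 7.5 kg (varies), with a flat sun relief up to 9 mm high on top. It lies loose and level on the two bearers, its underside 40 mm above the bench. Origin: centre of its underside; its x axis points away from the pry bar, z up.
- slab_near_edge (a point): Middle of the slab's lower edge nearest the pry bar; 40 mm above the bench at the start. Its height rises by the lift asked for. As it rises the slab tips about the far bearer.
- bar: Loose flat dark steel pry bar, 8 mm thick, 0.75 kg, resting over the wooden block. Origin: underside of its bend. From there the toe (70 mm long, tip 50 mm wide) runs level along the bar's +x, its last 40 mm under the slab, touching it; the straight shaft (330 mm long, 32 mm wide, rounded free end about 180 mm above the bench) runs along -x, rising at 0.45 rad. y lies along the bend.
- bar_press (a point): Middle of the shaft's top face, 40 mm short of its free end, 165 mm above the bench at the start: a good place for the fingertips. It moves with the bar, in an arc about the bend; about 90 mm down lifts the slab's near edge about 25 mm. That takes 4 to 9 N here; let go, the bar swings back up.
- bar_bend (a point): Underside of the bar's bend, where it bears on the block, 32 mm above the bench (same as the bar's origin).
- fulcrum: Loose hardwood block under the bend of the bar, the lever's fulcrum: 36 mm (x) by 90 mm (y), 32 mm high. Origin: centre of its underside; x axis points to the slab.
- fulcrum_top (a point): Centre of the block's top face, where the bend bears.
- bearer_near: Loose softwood batten 40 by 300 by 40 mm high, under the slab, parallel to its near edge, its near side 55 mm in from that edge. Origin: centre of its underside.
- bearer_far: The same kind of batten under the far part of the slab, its far side 25 mm in from the slab's far edge; the slab tips about it. Origin: centre of its underside.
- packer: Bystander: plywood packing strip, 260 by 40 by 12 mm, lying flat beside the bar. Origin: centre of its underside; x along it.
- chisel: Bystander: steel stone chisel, 205 mm long, 14 mm thick, lying on the bench close beside the bar. Origin on the bench under its middle; x along it.
- mallet: Bystander: round wooden carver's mallet standing on its head, 94 mm across, 200 mm high, handle up. Origin: centre of its underside.
- jar: Bystander: closed glass jar, 68 mm across, 75 mm high. Origin: centre of its underside.
- dish: Bystander: shallow aluminium dish, 110 mm across, 22 mm high. Origin: centre of its underside.
- brush: Bystander: wooden paint brush, 190 mm long, lying on the bench. x along it.
- offcut: Bystander: stone offcut 45 by 32 by 18 mm lying on the bench beside or under the bar's shaft. Origin: centre of its underside.
There are look-alikes about, which are no part of the job. Of the things shaped like the fulcrum, the wooden one is meant.

How it is judged:
On the way:
1. the slab's near edge begins to rise (8 mm or more) while the fingers press on the bar (height (world z) of slab_near_edge above 0.048 m and contact force between the fingers and bar above 1 N), for 0.1 s.
At the end, for the whole second after the job is handed in: The slab's near lower edge is held still 21 to 32 mm above where it lay, its far side down (centre under 20 mm up), carried in front by the bar's toe alone, off the near bearer; the bar bears on the block (bend within 20 mm of its middle) and the fingers press it with over 1 N, clear of the slab (height (world z) of slab_near_edge between 0.061 and 0.072 m and height (world z) of slab below 0.06 m and contact force between the fingers and bar above 1 N and contact force between bar and slab above 5 N and contact force between bar and fulcrum above 5 N and contact force between slab and bearer_near below 0.5 N and contact force between the fingers and slab below 0.5 N and distance between bar_bend and fulcrum_top below 0.02 m and linear speed of slab below 0.02 m/s); the arm keeps its last pose, push and grip.
It fails at once if the bar is lifted (press point over 25 mm above its start), taken off the block (bend over 30 mm from its top's centre) or gripped or struck (fingers on it with over 35 N) (height (world z) of bar_press above 0.19 m or distance between bar_bend and fulcrum_top above 0.03 m or contact force between the fingers and bar above 35 N).
It fails at once if the robot pushes the slab itself (over 3 N) (contact force between any of the fingers, the arm and slab above 3 N).
It fails at once if the slab is levered too high (near edge more than 42 mm up) or shoved along (its centre moved over 35 mm) (height (world z) of slab_near_edge above 0.082 m or distance of slab from where it was at the start of the episode above 0.035 m).
It fails at once if the block or a bearer is moved over 25 mm (distance of any of fulcrum, bearer_near, bearer_far from where it was at the start of the episode above 0.025 m).
It fails at once if another thing on the bench is moved over 25 mm (distance of any of packer, chisel, mallet, jar, dish, brush, offcut from where it was at the start of the episode above 0.025 m).
It also fails if it takes over 32 s, if anything falls off the work surface, if the arm or the gripper's body presses on something with over 40 N, if the wrist force passes 120 N, or if a joint passes its speed limit or range.

## Working session

There is one attempt and no reset: what is moved stays moved. The work goes in short steps, Python scripts to look and compute and a tool call to move; the robot and the scene stay as the last step left them, time stands still between calls to the robot, and variables do not carry over. Pictures are saved under pics/ and viewed, at most 10 in all, crops included, and the job is handed in when it is done.

Besides the shell and the picture viewer there is one more tool, called after "Emit:" as name(argument=value, ...) on one line, values as JSON. arm_command: Moves the arm, as the interface text tells. Its arguments: {"type":"object","properties":{"plan":{"type":"array","items":{"type":"array","items":{"type":"array","items":{"type":"number"}}}}},"required":["plan"]}

```bash
mkdir -p pics
python3 - <<'E'
from cell import sensors, vision, robot
import cv2
print(sensors.observe()); print(robot.grip_point_offset)
for n in("top","side"):
    f=vision.grab_frame(n); cv2.imwrite(f"pics/{n}0.png",f["pixels"][:,:,::-1]); print(n,{k:v for k,v in f.items() if k!="pixels"})
E
```

```text
{'time_s': 0.0, 'joints': array([ 1.17490361,  0.47778483,  0.02234641,  1.55637947, -0.01148219,
        1.10931929, -0.08310083]), 'dq': array([-2.44627704e-04, -1.48476097e-04,  7.54649904e-05, -1.28448261e-03,
        7.58083585e-04,  9.08281171e-04, -9.60588956e-05]), 'effort': array([-3.05844405e-04, -5.82840943e+01,  1.53468210e+00, -2.72604758e+01,
       -5.42330195e-02,  1.69912702e-02,  1.70116618e-04]), 'eef_pos': array([ 0.19140512, -0.64669469,  0.2217225 ]), 'orientation': array([ 9.89662700e-01,  1.43411866e-01, -1.99554864e-04, -8.58425651e-04]), 'force': array([-0.5415991 , -0.16533764, -0.01983014]), 'wrist_torque': array([-0.00389598, -0.00515534,  0.02793439]), 'finger_force': 0.0, 'finger_gap': 1.0022049342611938}
0.0187
top {'fx': 468.2565182643666, 'fy': 468.2565182643666, 'cx': 257.1511732314521, 'cy': 187.60730385674373, 'rvec': array([ 2.18985582, -2.12454521,  0.17807982]), 'tvec': array([0.05343546, 0.53665804, 1.4267389 ])}
side {'fx': 374.4155925746867, 'fy': 374.4155925746867, 'cx': 252.37404799124488, 'cy': 186.3318225773831, 'rvec': array([ 2.08042981, -0.15780753,  0.09030316]), 'tvec': array([-0.48954067,  0.18011674,  0.97485941])}
```

View pics/top0.png

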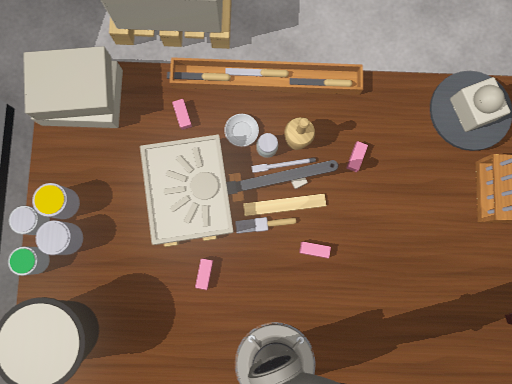

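View pics/side0.png

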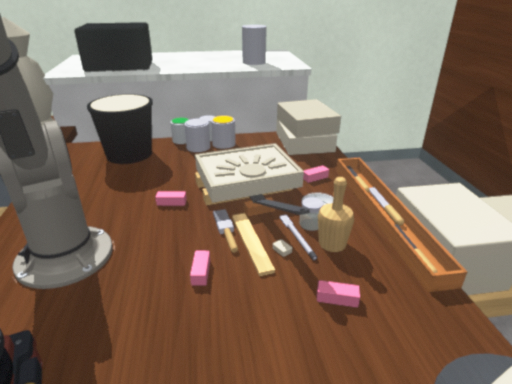

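The top view shows the dark bar running from its bend at about (236,187) to its free end at about (335,166), with the slab's toe edge at about (230,190). The side view shows the bar edge-on at about (250-308, 197-212). Block candidates: the brown block under the bend at top (236,187), and pink blocks at (182,113), (358,156), (315,250) and (204,274). The brown one fits, because it is wooden and sits under the bend. I'll confirm that in a crop.

```bash
cat > h.py <<'E'
import numpy as np,cv2
from cell import vision
def cam(f): return cv2.Rodrigues(np.array(f["rvec"]))[0],np.array(f["tvec"])
def cast(f,uv,z):
    R,t=cam(f); c=-R.T@t
    d=R.T@np.array([(uv[0]-f["cx"])/f["fx"],(uv[1]-f["cy"])/f["fy"],1.])
    return c+d*(z-c[2])/d[2]
def proj(f,p):
    R,t=cam(f); q=R@np.array(p)+t; return q[0]/q[2]*f["fx"]+f["cx"],q[1]/q[2]*f["fy"]+f["cy"]
E
python3 - <<'E'
from h import *
f=vision.grab_frame("top"); im=f["pixels"]
hsv=cv2.cvtColor(im,cv2.COLOR_RGB2HSV)
m=((hsv[...,1]<70)&(hsv[...,2]<120)).astype(np.uint8); m[:150]=0;m[210:]=0;m[:,:225]=0;m[:,345:]=0
n,l,s,c=cv2.connectedComponentsWithStats(m)
i=1+np.argmax(s[1:,4]); print(s[i],c[i])
ys,xs=np.where(l==i); P=np.c_[xs,ys].astype(np.float32)
print(cv2.minAreaRect(P))
v=cv2.fitLine(P,cv2.DIST_L2,0,.01,.01).ravel(); print(v)
t=(P-v[2:])@v[:2]; a=v[2:]+v[:2]*t.min(); b=v[2:]+v[:2]*t.max(); print(a,b)
w=abs(v[0])
# ends: b = right (free) end if v[0]>0
A,B=(a,b) if a[0]<b[0] else (b,a)
fe=cast(f,B,.183); print("free",fe,"left end z.04",cast(f,A,.04))
cr=cv2.resize(im[140:220,205:355],None,fx=5,fy=5,interpolation=cv2.INTER_CUBIC)
cv2.imwrite("pics/crop_top.png",cr[:,:,::-1])
E
```

```text
[ 226  160  112   35 1154] [281.38214905 176.41334489]
((282.0, 176.5), (12.766565322875977, 113.19300842285156), 78.25436401367188)
[ 9.7662032e-01 -2.1497166e-01  2.8138214e+02  1.7641335e+02]
[226.66069 188.45853] [337.24582 164.11674]
free [ 0.58865619 -0.15339915  0.183     ] left end z.04 [0.52873238 0.16462618 0.04      ]
```

View pics/crop_top.png

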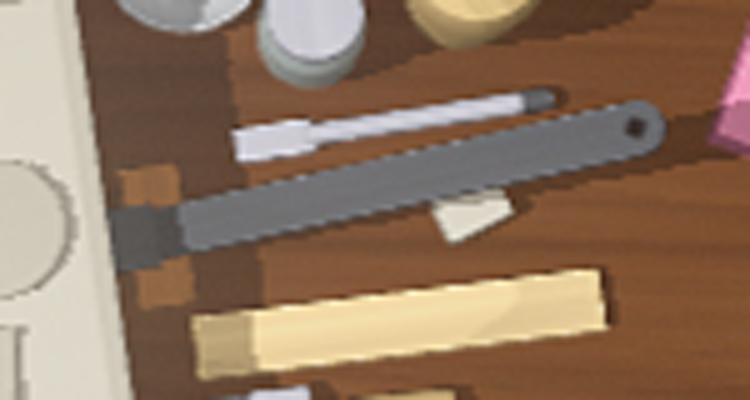

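The crop confirms the brown wooden block under the bend, at crop (150,235), which is full-frame (235,187). The bar's bend is at crop (180,226), which is (241,185). The rounded free end is at crop (665,125), which is (338,165). The chisel and offcut lie low on either side of the shaft.

Run:
```python
from h import *
from cell import sensors
from scipy.spatial.transform import Rotation as Ro
f=vision.grab_frame("top"); s=sensors.observe()
bend=cast(f,(241.3,185.2),.040); blk=[cast(f,p,.032) for p in((229.2,173.8),(241.3,173.2),(244,200.5),(232.8,201.5))]
free=cast(f,(337.8,164.8),.180)
d=(free-bend)[:2]; L=np.linalg.norm(d); u=d/L
print("bend",bend,"blk",np.mean(blk,0),"free",free,"L",L,"u",u)
pf=free[:2]-u*40e-3*np.cos(.45)-0*u; print("press",pf, bend[:2]+u*(.290*np.cos(.45)))
print("mallet top",cast(f,(300,127),.2),cast(f,(300,134),.1),"jar",cast(f,(267,143),.075))
R=Ro.from_quat(s["orientation"]).as_matrix(); print(R.round(3))
print("yaw need", np.arctan2(u[1],u[0])-np.arctan2(R[1,1],R[0,1]))
c=pf-u*.010; D=R.T@np.r_[c-s["eef_pos"][:2],.195-s["eef_pos"][2]]; print("move tool mm",D*1e3)
print(s["eef_pos"])
g=vision.grab_frame("side"); print("side proj press",proj(g,[*pf,.165]),proj(g,bend))
cr=cv2.resize(g["pixels"][130:290,180:380],None,fx=4,fy=3.75,interpolation=cv2.INTER_CUBIC)
cv2.imwrite("pics/crop_side.png",cr[:,:,::-1])
```

```text
bend [0.54045813 0.11939408 0.04      ] blk [0.53487631 0.13333178 0.032     ] free [ 0.58732976 -0.15557422  0.18      ] L 0.2789346088351765 u [ 0.16803805 -0.98578051]
press [ 0.58127738 -0.12006849] [ 0.58433785 -0.13802245]
mallet top [ 0.68885132 -0.04362386  0.2       ] [ 0.69507525 -0.05502308  0.1       ] jar [0.66959461 0.04394827 0.075     ]
[[ 0.959  0.284 -0.   ]
 [ 0.284 -0.959  0.001]
 [-0.    -0.001 -1.   ]]
yaw need -0.11898553591327987
move tool mm [ 524.47074658 -404.39406745   27.49982935]
[ 0.19150478 -0.64687779  0.22207794]
side proj press (np.float64(296.8937188412195), np.float64(208.50572571792364)) (np.float64(261.27494009378387), np.float64(201.84087635156055))
```

View pics/crop_side.png

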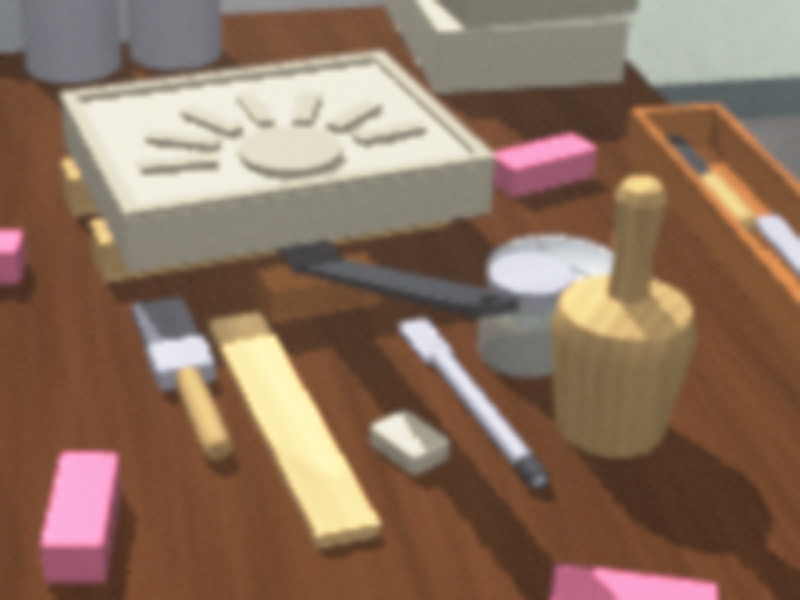

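The side crop confirms the scene: the bar rises from the wooden block to its free end at crop (515,305), which is (309,211), with the mallet about 90 mm beyond it. Moving over there with the gripper shut.

Emit:
arm_command(plan=[[[1,44,-34,0,0],[1,44,-34,0,0],[1,44,-34,0,0],[1,44,-34,0,0],[1,44,-34,0,0]]])

```text
time_s: 0.88
eef_pos: [0.3552, -0.4202, 0.2228]
orientation: [0.99, 0.143, 0.0, 0.0]
force: [0.0, -0.2, 0.1]
finger_gap: 0.472
finger_force: 0.0
```

Emit:
arm_command(plan=[[[1,44,-34,0,0],[1,44,-34,0,0],[1,44,-34,0,0],[1,44,-34,0,0],[1,40,-30,0,0]]])

```text
time_s: 1.5
eef_pos: [0.5153, -0.1995, 0.2228]
orientation: [0.99, 0.144, 0.0, 0.0]
force: [-0.5, -1.0, 0.1]
finger_gap: 0.007
finger_force: 0.0
```

```bash
cat > rem.py <<'E'
import sys
from h import *
from cell import sensors
from scipy.spatial.transform import Rotation as Ro
s=sensors.observe(); R=Ro.from_quat(s["orientation"]).as_matrix()
u=np.array([.168,-.986]); c=np.array([.5813,-.120])-u*.010
print(s["time_s"],s["eef_pos"],s["force"],s["finger_gap"]); print(R.round(3))
print("rem",R.T@np.r_[c-s["eef_pos"][:2],.195-s["eef_pos"][2]]*1e3,"turn",-(np.arctan2(u[1],u[0])-np.arctan2(R[1,1],R[0,1])), "u tool",R.T@np.r_[u,0])
E
python3 rem.py
```

```text
1.5 [ 0.51527567 -0.19950265  0.22282174] [-0.51564731 -1.02685686  0.10992669] 0.006810921067538036
[[ 0.959  0.284  0.   ]
 [ 0.284 -0.959 -0.   ]
 [ 0.     0.    -1.   ]]
rem [ 87.0947374  -67.37495109  27.83968512] turn 0.11964747579362389 u tool [-1.19387325e-01  9.93059238e-01  1.29435821e-04]
```

Emit:
arm_command(plan=[[[1,44,-34,0,0],[1,43,-33,0,0],[1,0,0,0,0.12],[1,0,0,14,0],[1,0,0,0,0]]])

```text
time_s: 2.12
eef_pos: [0.5772, -0.1132, 0.2069]
orientation: [0.996, 0.084, -0.002, -0.0]
force: [0.1, -1.2, 0.2]
finger_gap: 0.004
finger_force: 0.0
```

```bash
python3 rem.py
python3 - <<'E'
from h import *
a=vision.grab_frame("side")["pixels"][130:270,220:380]; b=vision.grab_frame("top")["pixels"][110:250,220:380]
cv2.imwrite("pics/pre.png",np.hstack([cv2.resize(x,(400,350),interpolation=cv2.INTER_CUBIC) for x in(a,b)])[:,:,::-1])
E
```

```text
2.125 [ 0.57717224 -0.11322311  0.20688064] [ 0.13660797 -1.16688659  0.21970534] 0.004249977394857195
[[ 0.986  0.168 -0.003]
 [ 0.168 -0.986 -0.   ]
 [-0.003 -0.    -1.   ]]
rem [ 2.96880774 -2.6231892  11.87231723] turn -0.00015814843186778837 u tool [ 1.56698861e-04  1.00020986e+00 -4.59111839e-04]
```

View pics/pre.png

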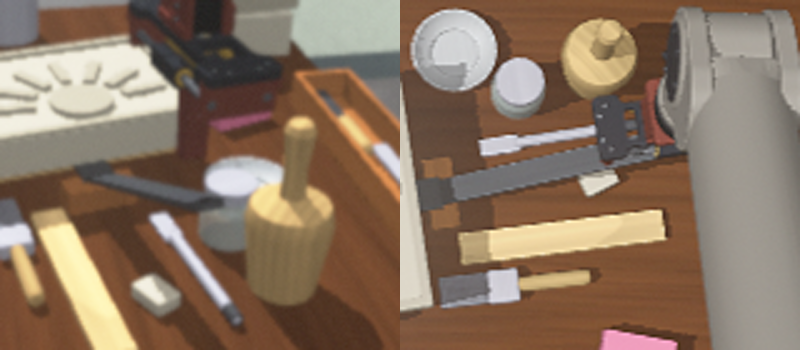

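The fingertips (left half, about (193,158)) hang over the shaft near its free end, and the gripper clears the mallet. Now a slow descent to contact.

Emit:
arm_command(plan=[[[1,3,-3,12,0],[1,0,0,10,0],[1,0,0,8,0],[1,0,0,4,0],[1,0,0,0,0]]])

```text
time_s: 2.85
eef_pos: [0.581, -0.109, 0.1743]
orientation: [0.996, 0.084, -0.0, -0.0]
force: [0.5, 0.1, -0.5]
finger_gap: 0.004
finger_force: 0.0
```

Emit:
arm_command(plan=[[[1,0,0,4,0],[1,0,0,3,0],[1,0,0,3,0],[1,0,0,0,0]]])

```text
time_s: 3.35
eef_pos: [0.581, -0.1089, 0.1644]
orientation: [0.996, 0.084, -0.0, -0.0]
force: [0.7, -0.7, 0.2]
finger_gap: 0.008
finger_force: 0.0
```

Emit:
arm_command(plan=[[[1,0,0,3,0],[1,0,0,3,0],[1,0,0,3,0],[1,0,0,0,0]]])

```text
time_s: 3.85
eef_pos: [0.5824, -0.1096, 0.157]
orientation: [0.997, 0.084, 0.001, 0.001]
force: [-1.0, -0.7, 8.1]
finger_gap: 0.005
finger_force: 3.5
```

Contact at about z=0.158 with 8 N. Following the arc down and outward.

Emit:
arm_command(plan=[[[1,0,2.5,5,0],[1,0,2.5,5,0],[1,0,2,5,0],[1,0,2,5,0],[1,0,2,5,0]]])

```text
time_s: 4.47
eef_pos: [0.5845, -0.1201, 0.1321]
orientation: [0.996, 0.084, 0.002, 0.0]
force: [0.6, -0.6, 7.8]
finger_gap: 0.004
finger_force: 3.9
```

Emit:
arm_command(plan=[[[1,0,2,5,0],[1,0,2,5,0],[1,0,2,5,0],[1,0,1.5,5,0],[1,0,1.5,5,0]]])

```text
time_s: 5.1
eef_pos: [0.586, -0.1281, 0.107]
orientation: [0.996, 0.084, 0.002, -0.0]
force: [-1.0, 1.6, 8.2]
finger_gap: 0.002
finger_force: 4.0
```

```bash
python3 rem.py
python3 - <<'E'
from h import *
a=vision.grab_frame("side")["pixels"][130:270,190:350]; b=vision.grab_frame("top")["pixels"][110:250,200:360]
cv2.imwrite("pics/mid.png",np.hstack([cv2.resize(x,(400,350),interpolation=cv2.INTER_CUBIC) for x in(a,b)])[:,:,::-1])
E
```

```text
5.1 [ 0.58601069 -0.12808479  0.10695569] [-1.04412275  1.64697691  8.16036239] 0.0021684679442773628
[[ 0.986  0.167  0.003]
 [ 0.167 -0.986  0.   ]
 [ 0.003  0.    -1.   ]]
rem [ -3.02268422 -18.74108217 -88.05846332] turn -0.0005344552073969222 u tool [5.33845382e-04 1.00020981e+00 2.33580107e-04]
```

View pics/mid.png

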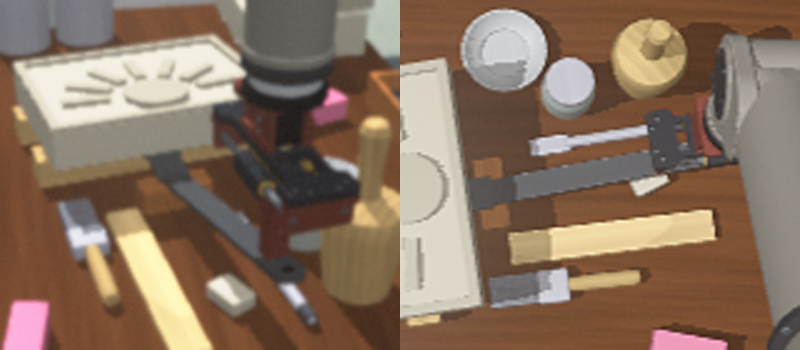

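The slab's near edge is rising, and the bar still sits on the block with the fingers on the shaft near its free end (left half, about (275,250)). Continuing.

Emit:
arm_command(plan=[[[1,0,1.5,5,0],[1,0,1.5,5,0],[1,0,1,5,0],[1,0,1,5,0],[1,0,1,5,0]]])

```text
time_s: 5.82
eef_pos: [0.587, -0.1337, 0.0819]
orientation: [0.996, 0.084, 0.002, -0.0]
force: [-0.7, 2.2, 8.3]
finger_gap: 0.003
finger_force: 3.9
```

Emit:
arm_command(plan=[[[1,0,0.5,4,0],[1,0,0.5,3,0],[1,0,0,0,0],[1,0,0,0,0]]])

```text
time_s: 6.32
eef_pos: [0.5871, -0.135, 0.0748]
orientation: [0.996, 0.084, 0.001, -0.0]
force: [1.0, 2.3, 6.4]
finger_gap: 0.005
finger_force: 3.3
```

```bash
python3 rem.py|head -1
python3 - <<'E'
from h import *
g=cv2.imread("pics/side0.png"); s=vision.grab_frame("side"); t=vision.grab_frame("top")
n=s["pixels"][:,:,::-1]; cv2.imwrite("pics/side1.png",n); cv2.imwrite("pics/top1.png",t["pixels"][:,:,::-1])
A=[cv2.resize(x[140:220,185:285],(400,320),interpolation=cv2.INTER_CUBIC) for x in(g,n)]
cv2.imwrite("pics/cmp.png",np.hstack(A))
# slab near-edge middle and left lower corner, predicted for lifts
v=np.array([-.168,.986])
e=cast(t,(231,190),.04)
print(e); bb=np.array([.535,.133]); m=bb+v*.030; w=np.array([.986,.168])
for nm,off in(("mid",0),("robot-side corner?",-.12)):
    for L in(0,.02,.025,.03): print(nm,L,[round(x,1) for x in proj(s,[*(m+w*off),.04+L])])
E
```

```text
6.325 [ 0.58708596 -0.13495639  0.07479081] [1.01638773 2.29029769 6.37123034] 0.00538267185870294
[0.5243168  0.15094749 0.04      ]
mid 0 [np.float64(255.6), np.float64(194.9)]
mid 0.02 [np.float64(255.6), np.float64(189.3)]
mid 0.025 [np.float64(255.6), np.float64(187.9)]
mid 0.03 [np.float64(255.6), np.float64(186.5)]
robot-side corner? 0 [np.float64(218.0), np.float64(201.3)]
robot-side corner? 0.02 [np.float64(217.6), np.float64(195.6)]
robot-side corner? 0.025 [np.float64(217.6), np.float64(194.2)]
robot-side corner? 0.03 [np.float64(217.5), np.float64(192.7)]
```

View pics/cmp.png

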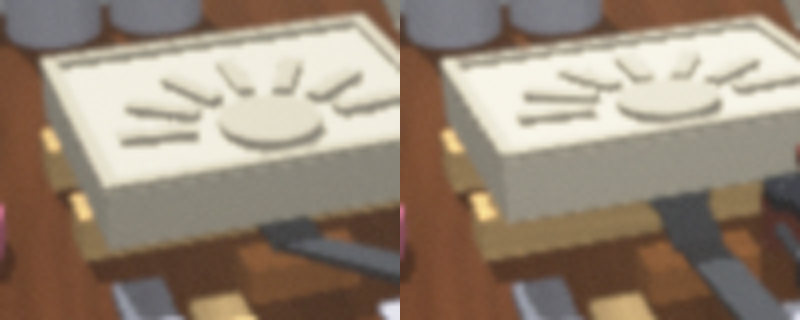

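The slab's near lower-left corner moved from crop (103,247) to (508,222), about 6 px, which is roughly 22 mm of lift. I'll refine this with a subpixel edge measurement.

Run:
```python
from h import *
from scipy.optimize import least_squares
s=vision.grab_frame("side")
im=[cv2.cvtColor(cv2.imread(p),cv2.COLOR_BGR2GRAY).astype(float) for p in("pics/side0.png","pics/side1.png")]
def edges(g,x,r):
    c=cv2.GaussianBlur(g,(3,3),.8)[:,x]; d=-np.diff(c); o=[]
    for lo,hi in r:
        k=lo+np.argmax(d[lo:hi]); a=d[k-1:k+2]; o.append(k+.5+(a[0]-a[2])/(2*(a[0]-2*a[1]+a[2])) )
    return o
v=np.array([-.168,.986]); w=np.array([.986,.168]); m=np.array([.535,.133])+v*.030
# image row at column x of the edge line at (distance a along v, height z)
def row(x,a,z):
    p,q=[proj(s,[*(m+v*a+w*k),z]) for k in(-.12,.06)]
    return p[1]+(q[1]-p[1])*(x-p[0])/(q[0]-p[0])
X=[215,219,223,227,231,235,239,243]
E0=[];E1=[]
for x in X:
    E0.append(edges(im[0],x,[(180,191),(193,205)])); E1.append(edges(im[1],x,[(173,184),(186,198)]))
E0=np.array(E0);E1=np.array(E1); print(np.c_[X,E0,E1].round(1))
def pt(L,dx,h):
    th=np.arcsin(L/.215); return .215-.215*np.cos(th)+h*np.sin(th)+dx, .04+L+h*np.cos(th)
def pred(L,dx): return np.array([[row(x,*pt(L,dx,h)) for h in(.05,0)] for x in X])
base=pred(0,0); print("model-base err",(E0-base).mean(0))
r=least_squares(lambda q:((E1-E0)-(pred(*q)-base)).ravel(),[.022,0],x_scale=.01,loss="soft_l1")
print("L,dx mm",r.x*1e3,"res",np.abs(r.fun).mean(),"L with dx=0:",least_squares(lambda q:((E1-E0)-(pred(q[0],0)-base)).ravel(),[.022],x_scale=.01,loss="soft_l1").x*1e3)
```

```text
[[215.  185.5 203.5 177.5 194.4]
 [219.  184.8 202.5 176.7 194. ]
 [223.  184.4 201.5 176.2 193.4]
 [227.  183.6 201.2 175.5 192.3]
 [231.  182.8 200.5 174.8 191.9]
 [235.  182.4 199.4 174.4 191.4]
 [239.  181.6 198.5 173.5 190.4]
 [243.  181.  198.3 172.9 202. ]]
model-base err [-1.72451391  1.25027395]
L,dx mm [ 3.34883407 42.6892707 ] res 0.921940885491825 L with dx=0: [25.08181745]
```

Both estimates, image and lever geometry, give about 24–25 mm. I'll press a touch more towards mid-window, settle, and check the bend over the block.

Emit:
arm_command(plan=[[[1,0,0.5,2,0],[1,0,0,1,0],[1,0,0,0,0],[1,0,0,0,0],[1,0,0,0,0]]])

```text
time_s: 7.1
eef_pos: [0.5872, -0.1353, 0.0719]
orientation: [0.996, 0.084, 0.001, -0.0]
force: [-0.4, 2.4, 6.5]
finger_gap: 0.003
finger_force: 3.7
```

```bash
python3 - <<'E'
from h import *
a=cv2.imread("pics/top0.png"); b=vision.grab_frame("top")["pixels"][:,:,::-1]; s=vision.grab_frame("side")["pixels"][:,:,::-1]
A=[cv2.resize(x[130:250,135:265],(400,369),interpolation=cv2.INTER_CUBIC) for x in(a,b)]
B=cv2.resize(s[150:220,180:420],(800,230),interpolation=cv2.INTER_CUBIC)
cv2.imwrite("pics/fin.png",np.vstack([np.hstack(A),B]))
E
python3 rem.py|head -1
```

```text
7.2 [ 0.58724323 -0.13531906  0.07192636] [-0.3177005   1.74915862  6.09933824] 0.006937253885906531
```

View pics/fin.png

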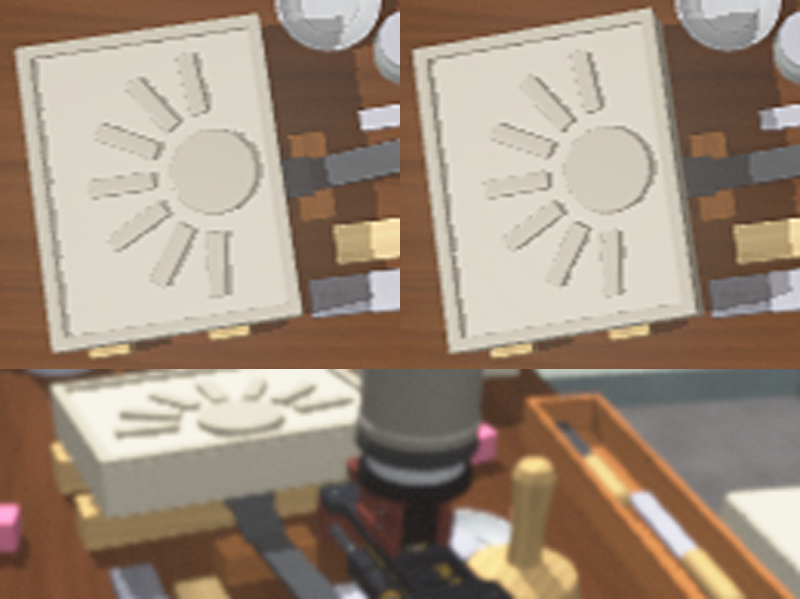

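The slab has tipped with no visible shove, and the block and the other things visible in the crops haven't moved. The bend is still over the block at about (712,175) in the picture. The bar holds steady at about 6 N, with an estimated lift of 25 mm.

```bash
python3 -c "
from cell import robot; print(robot.job_done())"
```

```text
the job is handed in; nothing more can be done
None
```

The job is handed in with the bar held down at about 6 N and the slab's near edge lifted about 25 mm by my estimate from the images and the lever geometry; the hand-in gave no verdict.

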